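Present an offset lever above its assembly pin

TASK

Take the plastic cap off the fixture's pin and stand it, mouth down as it is, on the load floor clear of the fixture. Then pick up the cast lever by its balance point and hold it level, its underside about 5 cm above the tip of the pin, with the bore of its big hub centred over the pin and its small eye over the fork, ready to be lowered. Do not let the lever touch the fixture, leave the hammer, wood block and tin alone, and finish while still holding the lever there, still.

Things in the scene. Friction and masses are not known exactly. Their poses are not given: they have to be found in the camera images.
- cap_center (a point): Grey plastic cap, a straight round cup turned mouth down: 52 mm outside diameter, 62 mm tall, wall 3 mm, 60 g. It starts over the fixture's pin, its rim on the fixture plate (12 mm above the load floor), touching the pin loosely or not at all. Point: its centre, on its axis, 31 mm above the rim; z up along the axis.
- fixture: Dark steel fixture, fixed: plate 270 x 75 x 12 mm, an upright pin near one end, near the other a fork of two low ears (26 mm long, 9 mm thick, 40 mm apart inside, tops 38 mm above the load floor). Origin on the load floor (z = 0), on the line between them, 62 mm from the pin, 138 mm from the fork. x points from pin to fork, z up. To the robot's left or right; the lever is on the other side.
- pin_tip (a point): Centre of the top of the fixture's steel pin, 57 mm above the load floor; the pin is 20 mm in diameter and stands 45 mm above the plate, under the cap at the start. Same axes as the fixture.
- rest (a point): Point on the fixture plate's top, midway between the two fork ears, 200 mm from the pin. Same axes as the fixture.
- balance (a point): Balance point of the cast aluminium lever (0.5 to 0.78 kg), lying flat: hub 62 mm diameter, 50 tall, upright 28 mm bore; straight bar 20 wide, 20 high, underside 18 mm up; eye 30 mm diameter, 46 tall. Point: mid-section of the bar, 28 mm above the lever's underside, 62 mm from the hub's axis, 138 mm from the eye's. x: from hub to eye, z up. Bar clear from 31 mm hubward to 123 mm eyeward.
- hub_bottom (a point): Centre of the hub's lower face, on the bore's axis: the lever's underside. Same axes as the balance point.
- eye_bottom (a point): Centre of the eye's lower face, at the lever's underside. Same axes as the balance point.
- hammer: Hammer lying beyond the work, about 260 mm long, across the robot's view. Bystander. Origin near its middle, x along the handle to the head.
- wood_block: Pine block 90 x 60 x 45 mm, out to one side. Bystander. Origin: centre of its underside.
- tin: Closed round steel tin, 66 mm diameter, 115 mm tall, out to the other side from the block. Bystander. Origin: centre of its underside. The middle of the load floor straight ahead of the robot, between lever and fixture, is empty.
There are look-alikes about, which are no part of the job. Of the things shaped like the part that bears balance, the aluminium one is meant.

How it is judged:
By the outcome, as a careful person would: the job done as asked, in the order asked, and still so for the second after the job is handed in, while the arm keeps its last pose, push and grip.
It also fails if it takes over 58 s, if anything falls off the work surface, if the arm or the gripper's body presses on something with over 40 N, if the wrist force passes 120 N, or if a joint passes its speed limit or range.

ROBOT

A 6-joint arm with a two-finger parallel gripper is mounted at the origin on the work surface. World frame = base frame: x ahead of the robot, y to its left, z up, the work surface at z = 0. Lengths are in mm, angles in rad, forces in N, time in s.
With the tool pointing down it reaches from about 350 to 775 mm from the base axis. Payload 7.3 kg.
Tool frame: the origin (TCP) lies at the very end of the fingers, on their centre line; the grasp point (between the pads) lies 19 mm behind it; z points along the fingers, y is the direction in which the jaws open and shut (so a half turn about z gives the same grasp; the last joint's range is limited). The gripper opens to 92 mm and grips with 3 to 60 N. Pads are 19 mm wide; open, the fingers measure 130 mm over their backs; the gripper's body (75 mm by 190 mm) begins 47 mm behind the grasp point.
Start: joints at [-1.395, 0.342, 1.524, -0, 1.275, -0.146], TCP at [166.067, -498.063, 226.741] pointing down, gripper open.
Joint ranges: [-2.53, 2.53], [-0.77, 2.02], [0.04, 2.7], [-1, 4.14], [0.28, 2.66], [-3.11, 3.11]. Speed limits (rad/s): [2.57, 2.57, 3.14, 3.14, 3.14, 3.14].

INTERFACE

Orientations are given as [roll, pitch, yaw] about the fixed x, y, z axes, in that order (R = Rz(yaw) Ry(pitch) Rx(roll)).
In Python, from plant import bot gives the robot as it stands.
- The arm moves only by the tool arm_command, never from a script. Its argument "targets" is a list of rows, each an object of numbers: "x", "y", "z": the shift along the world's x, y, z in cm; "roll": the turn about the world's z in rad. In form: [{"x": .., "y": .., "z": .., "roll": ..}, ...]. A call has 1 to 8 rows; each row is the pose to reach, as a shift and turn from the pose commanded when the call began; what a row does not reach only later rows make up. A row lasts 1/12 s, in which the tool goes at most 41.7 mm and 7.16 degrees, less where a joint would pass 70% of its speed; a pose out of reach is approached as far as the arm can. A call with a gripper value outside its range is refused whole. "fingers" is the opening, from 0 (shut) to 1 (fully open), set as the call begins (left out, the last holds). The fingers move at their own pace and stop on an object; the grip force is fixed at half the most. Time passes only in rows, so rows that repeat a pose let the fingers close. It gives the time, the measured TCP pose, the force and the opening at its end, in the units of the state.
- bot.get_obs(): the state, without advancing time (a new reading comes with each control period).
- bot.capture(name): name is "side" or "top"; returns a dict with "img" (400x640x3 uint8, blue, green, red), "fx", "fy", "cx", "cy" (pixels), "position" and "rotation" of the camera in the world. Camera axes: x right, y down, z forward; pixel columns grow to the right and rows downward; lengths in mm; the calibration is good to about 2 mm. A picture is of the moment at which its call begins. There is no depth.
- bot.close_job(): hands the job in, once; it reports no verdict.
The state is a dict: "time": time; "joint_positions": joint angles; "dq": joint speeds; "tau": joint torques, N m; "tool_pos": TCP position; "tcp_rot": TCP orientation; "contact_force": force on the tool from outside, world axes, zero at the start; "moment": the same for the moment, N m; "grip_width": finger opening in mm.
Only numpy, scipy, OpenCV 4.12 (cv2) and the standard library are available. Lean on these libraries where they do the work, as an engineer would, in place of code of your own. Each camera call takes 0.05 s, during which the arm holds its last target.

## Working session

There is one attempt and no reset: what is moved stays moved. The work goes in short steps, Python scripts to look and compute and a tool call to move; the robot and the scene stay as the last step left them, time stands still between calls to the robot, and variables do not carry over. Pictures are saved under pics/ and viewed, and the job is handed in when it is done.

Besides the shell and the picture viewer there is one more tool, called after "Emit:" as name(argument=value, ...) on one line, values as JSON. arm_command: Moves the arm, as the interface text tells. Its arguments: {"type":"object","properties":{"targets":{"type":"array","items":{"type":"object","properties":{"x":{"type":"number"},"y":{"type":"number"},"z":{"type":"number"},"roll":{"type":"number"}}}},"fingers":{"type":"number"}},"required":["targets"]}

```bash
ls; mkdir -p pics; python3 - <<'E'
from plant import bot
import cv2
o=bot.get_obs(); print(o)
for n in("side","top"):
    c=bot.capture(n); cv2.imwrite(f"pics/{n}0.png",c["img"]); print({k:v for k,v in c.items() if k!="img"})
E
```

```text
pics
{'time': 0.0, 'joint_positions': array([-1.39499867e+00,  3.42718878e-01,  1.52505234e+00,  2.41975094e-05,
        1.27541644e+00, -1.46006890e-01]), 'dq': array([-1.06893411e-03,  3.29892502e-04,  6.41107056e-04, -6.93555180e-04,
       -6.19249303e-05,  1.25959708e-03]), 'tau': array([-6.98807835e-04, -4.31240594e+01, -2.44225109e+01,  7.16436398e-02,
        5.57876111e-02, -1.11651493e-04]), 'tool_pos': array([ 165.99543929, -497.61492379,  226.03464481]), 'tcp_rot': array([-3.14001798e+00, -2.54948413e-04,  3.21797288e-01]), 'contact_force': array([-0.48088531, -0.24882335, -0.24625239]), 'moment': array([-0.00555307, -0.01927487, -0.06656861]), 'grip_width': 92.01646694669817}
{'fx': 468.53141825016917, 'fy': 468.53141825016917, 'cx': 315.2111373688425, 'cy': 195.31032052163715, 'position': array([  253.84255325, -1207.44458946,  1122.04417495]), 'rotation': array([-2.2785556 , -0.00984347, -0.21018645])}
{'fx': 407.8655076262456, 'fy': 407.8655076262456, 'cx': 324.57289771826726, 'cy': 201.2958487120527, 'position': array([ 307.19380969,   15.33741929, 1571.93820795]), 'rotation': array([-2.99437133e+00,  9.30237815e-04, -1.57750983e+00])}
```

View pics/side0.png

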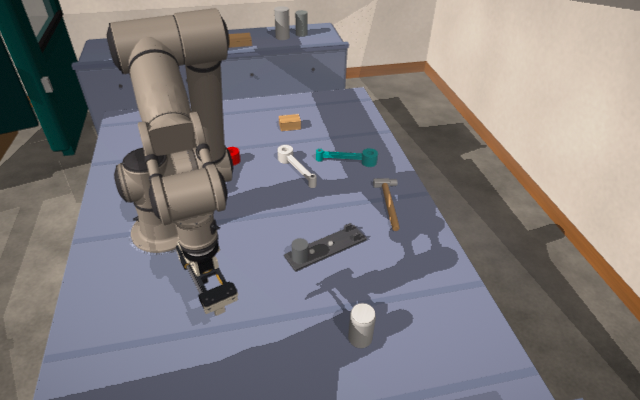

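View pics/top0.png

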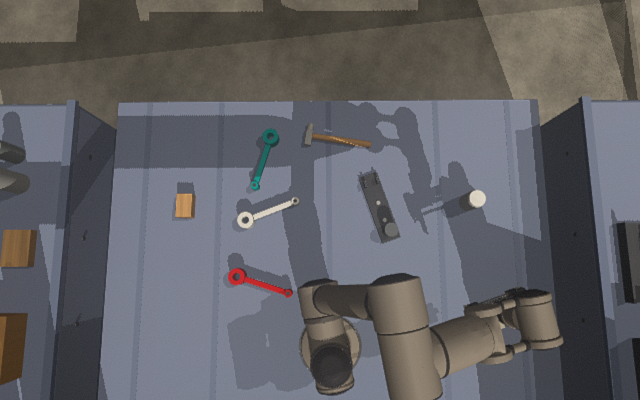

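Side: cap near (300,250), aluminium lever hub (286,153), eye (312,182). Top: cap (391,229), fork (369,180), lever hub (245,220), eye (295,201); red and teal are look-alikes. I'll enlarge both.

```bash
python3 - <<'E'
import cv2
t=cv2.imread("pics/top0.png"); s=cv2.imread("pics/side0.png")
def crop(im,x,y,w,h,k,n): cv2.imwrite(n,cv2.resize(im[y:y+h,x:x+w],None,fx=k,fy=k,interpolation=cv2.INTER_CUBIC))
crop(t,230,185,80,50,10,"pics/tl.png")
crop(t,350,165,60,80,7,"pics/tf.png")
crop(s,270,138,60,55,10,"pics/sl.png")
crop(s,280,220,100,55,8,"pics/sf.png")
E
```

```text
(no output)
```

View pics/tl.png

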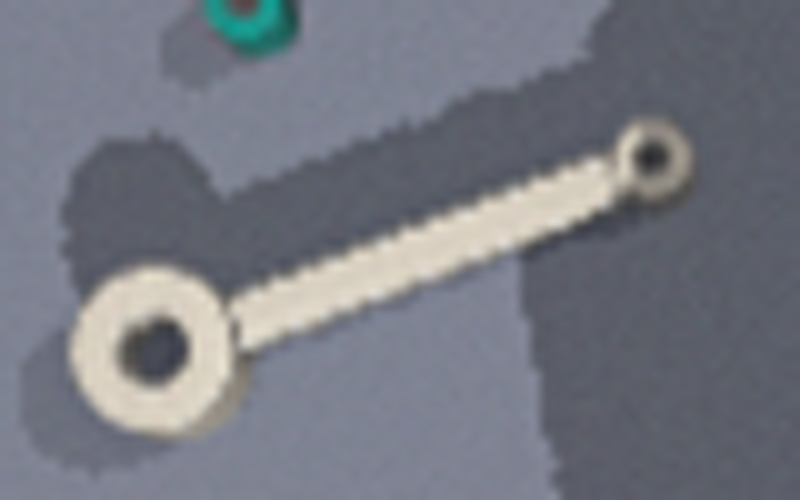

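View pics/tf.png

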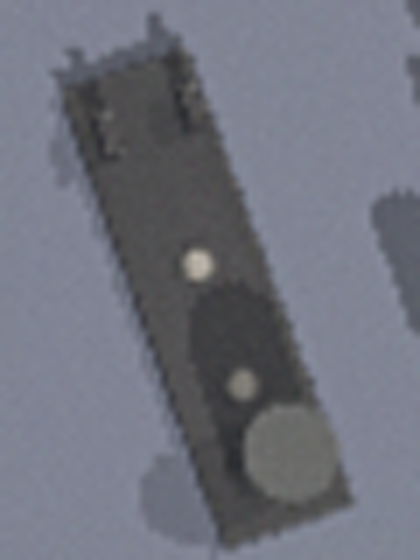

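View pics/sl.png

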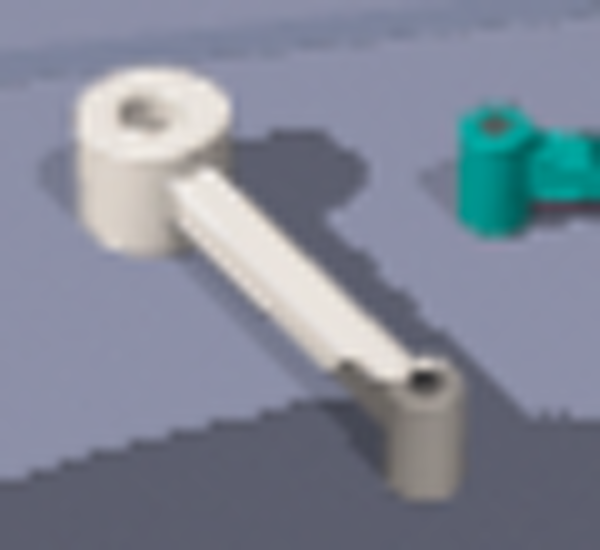

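View pics/sf.png

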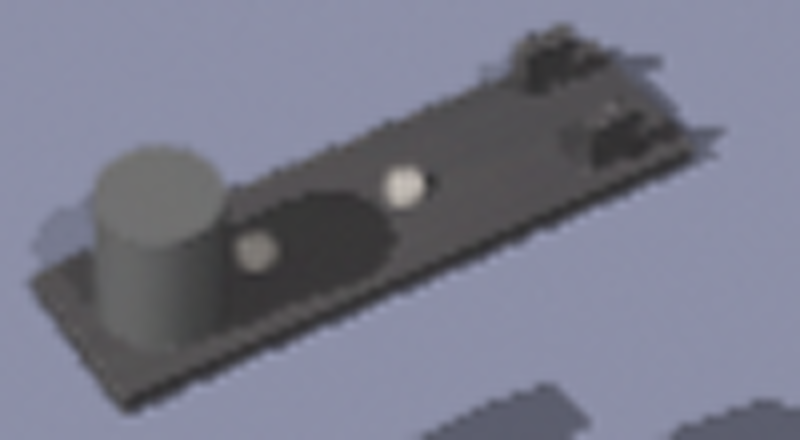

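```bash
cat > h.py <<'E'
import numpy as np, cv2
from scipy.spatial.transform import Rotation as R
from scipy.optimize import least_squares
def cam(n,c=None):
    P={"side":((468.53141825,315.21113737,195.31032052),(253.84255325,-1207.44458946,1122.04417495),(-2.2785556,-0.00984347,-0.21018645)),
       "top":((407.86550763,324.57289772,201.29584871),(307.19380969,15.33741929,1571.93820795),(-2.99437133,9.30237815e-04,-1.57750983))}[n]
    return P[0],np.array(P[1]),R.from_euler('xyz',P[2]).as_matrix()
def ray(n,u,v):
    (f,cx,cy),p,M=cam(n); return p,M@np.array([(u-cx)/f,(v-cy)/f,1.])
def onz(n,u,v,z):
    p,d=ray(n,u,v); return p+d*(z-p[2])/d[2]
def tri(a,b):
    p1,d1=ray("top",*a);p2,d2=ray("side",*b)
    s=np.linalg.lstsq(np.c_[d1,-d2],p2-p1,rcond=None)[0]
    q1=p1+s[0]*d1;q2=p2+s[1]*d2; return (q1+q2)/2,np.linalg.norm(q1-q2)
def proj(n,X):
    (f,cx,cy),p,M=cam(n); q=M.T@(np.asarray(X,float)-p); return f*q[0]/q[2]+cx,f*q[1]/q[2]+cy
def px(x,y,k,u,v): return x+(u+.5)/k-.5, y+(v+.5)/k-.5
E
python3 - <<'E'
from h import *
np.set_printoptions(precision=1,suppress=True)
hub=(px(230,185,10,152,349),px(270,138,10,153,114)); eye=(px(230,185,10,654,158),px(270,138,10,425,380)); cap=(px(350,165,7,291,452),px(280,220,8,160,197))
for n,q,z in(("hub",hub,50),("eye",eye,46),("cap",cap,74)):
    print(n,tri(*q),onz("top",*q[0],z),onz("side",*q[1],z))
print("plate top corners", [onz("top",*px(350,165,7,*q),12) for q in((353,500),(222,545),(66,88),(184,50))])
print("plate side", [onz("side",*px(280,220,8,*q),12) for q in((32,282),(130,398),(692,150))])
print("dots", [onz("top",*px(350,165,7,*q),14) for q in((199,264),(242,384))],[onz("side",*px(280,220,8,*q),14) for q in((404,187),(256,250))])
E
```

```text
hub (array([466. , 314.6,  51.6]), np.float64(0.09266029636093047)) [466.2 314.9  50. ] [466.4 316.8  50. ]
eye (array([537.2, 126.9,  50.9]), np.float64(0.21211642765315186)) [537.9 127.3  46. ] [538.6 133.1  46. ]
cap (array([ 424.2, -228.5,   75.1]), np.float64(0.09380369778720515)) [ 424.2 -228.7   74. ] [ 424.4 -227.6   74. ]
plate top corners [array([ 402.6, -271.8,   12. ]), array([ 378.7, -199.7,   12. ]), array([ 632.8, -119.7,   12. ]), array([ 654., -186.,   12.])]
plate side [array([ 376.3, -204.9,   12. ]), array([ 403.7, -271.4,   12. ]), array([ 654.1, -187.2,   12. ])]
dots [array([ 533. , -190.9,   14. ]), array([ 466.4, -212.8,   14. ])] [array([ 532.4, -185.8,   14. ]), array([ 466.4, -207.6,   14. ])]
```

Heights triangulate properly (hub 51.6 vs 50, cap 75 vs 74, lever length 200.7 vs 200). Cap at (424.2,-228.6); the tool yaw already lies across the plate. I'll go to hover over the cap.

Emit:
arm_command(targets=[{"x": 1.5, "y": 1.5, "z": 0}, {"x": 4, "y": 4.2, "z": 0}, {"x": 6.7, "y": 7, "z": 0}, {"x": 9.4, "y": 9.8, "z": 0}, {"x": 12.1, "y": 12.6, "z": 0}, {"x": 14.8, "y": 15.4, "z": 0}, {"x": 17.5, "y": 18.2, "z": 0}, {"x": 20, "y": 20.9, "z": 0}], fingers=1)

```text
$.targets[0]: bad value
```

Emit:
arm_command(targets=[{"x": 2, "y": 2.1, "z": -0.5}, {"x": 3.8, "y": 4, "z": -2}, {"x": 5, "y": 5.2, "z": -4}, {"x": 5.6, "y": 5.9, "z": -6}, {"x": 5.8, "y": 6.05, "z": -8}, {"x": 5.8, "y": 6.05, "z": -9}, {"x": 5.8, "y": 6.05, "z": -9}, {"x": 5.8, "y": 6.05, "z": -9}])

```text
$.targets[0]: bad value
```

Emit:
arm_command(targets=[{"x": 1.5, "y": 1.5, "z": 0.0, "roll": 0.0}, {"x": 4.0, "y": 4.2, "z": 0.0, "roll": 0.0}, {"x": 6.7, "y": 7.0, "z": 0.0, "roll": 0.0}, {"x": 9.4, "y": 9.8, "z": 0.0, "roll": 0.0}, {"x": 12.1, "y": 12.6, "z": 0.0, "roll": 0.0}, {"x": 14.8, "y": 15.4, "z": 0.0, "roll": 0.0}, {"x": 17.5, "y": 18.2, "z": 0.0, "roll": 0.0}, {"x": 20.0, "y": 20.9, "z": 0.0, "roll": 0.0}], fingers=1)

```text
time: 0.77
tool_pos: [367.1, -287.2, 226.6]
tcp_rot: [-3.141, 0.0, 0.322]
contact_force: [0.7, 0.2, -0.4]
grip_width: 91.7
```

Emit:
arm_command(targets=[{"x": 2.0, "y": 2.1, "z": -0.5, "roll": 0.0}, {"x": 3.8, "y": 4.0, "z": -2.0, "roll": 0.0}, {"x": 5.0, "y": 5.2, "z": -4.0, "roll": 0.0}, {"x": 5.6, "y": 5.9, "z": -6.0, "roll": 0.0}, {"x": 5.8, "y": 6.05, "z": -8.0, "roll": 0.0}, {"x": 5.8, "y": 6.05, "z": -9.0, "roll": 0.0}, {"x": 5.8, "y": 6.05, "z": -9.0, "roll": 0.0}, {"x": 5.8, "y": 6.05, "z": -9.0, "roll": 0.0}])

```text
time: 1.43
tool_pos: [423.8, -228.3, 136.4]
tcp_rot: [-3.14, 0.001, 0.322]
contact_force: [0.1, 0.2, 0.4]
grip_width: 91.7
```

Emit:
arm_command(targets=[{"x": 0.0, "y": 0.0, "z": -1.0, "roll": 0.0}, {"x": 0.0, "y": 0.0, "z": -3.0, "roll": 0.0}, {"x": 0.0, "y": 0.0, "z": -5.0, "roll": 0.0}, {"x": 0.0, "y": 0.0, "z": -7.0, "roll": 0.0}, {"x": 0.0, "y": 0.0, "z": -8.5, "roll": 0.0}, {"x": 0.0, "y": 0.0, "z": -9.5, "roll": 0.0}, {"x": 0.0, "y": 0.0, "z": -10.1, "roll": 0.0}, {"x": 0.0, "y": 0.0, "z": -10.1, "roll": 0.0}])

```text
time: 2.1
tool_pos: [424.0, -228.8, 35.5]
tcp_rot: [-3.141, 0.0, 0.321]
contact_force: [-0.5, -0.4, -0.3]
grip_width: 91.9
```

```bash
python3 - <<'E'
from plant import bot
import cv2
for n,x,y in(("side",270,200),("top",340,160)):
    im=bot.capture(n)["img"]; cv2.imwrite(f"pics/{n}1.png",cv2.resize(im[y:y+90,x:x+120],None,fx=6,fy=6,interpolation=cv2.INTER_CUBIC))
E
```

```text
(no output)
```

View pics/side1.png

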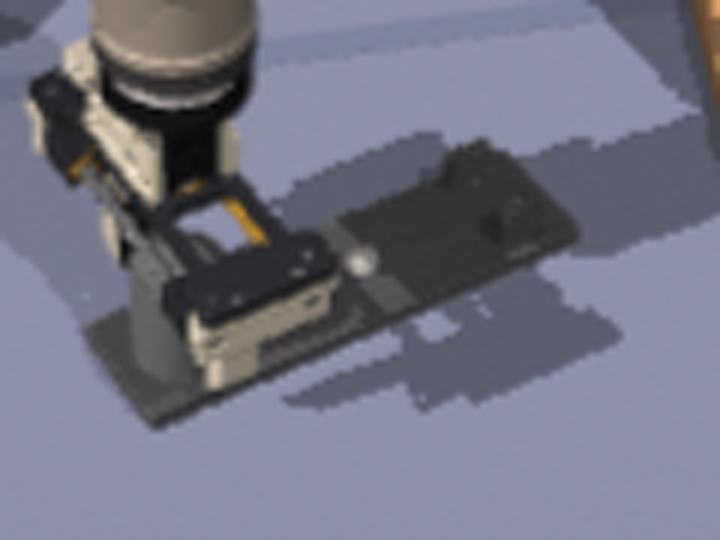

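The near fingertip sits at about (215,385) in the crop, where it should be for a finger 55 mm to the side of the cap axis; the far finger is behind the cap. Closing.

Emit:
arm_command(targets=[{"x": 0.0, "y": 0.0, "z": 0.0, "roll": 0.0}, {"x": 0.0, "y": 0.0, "z": 0.0, "roll": 0.0}, {"x": 0.0, "y": 0.0, "z": 0.0, "roll": 0.0}, {"x": 0.0, "y": 0.0, "z": 0.0, "roll": 0.0}, {"x": 0.0, "y": 0.0, "z": 0.0, "roll": 0.0}, {"x": 0.0, "y": 0.0, "z": 0.0, "roll": 0.0}, {"x": 0.0, "y": 0.0, "z": 0.0, "roll": 0.0}, {"x": 0.0, "y": 0.0, "z": 0.0, "roll": 0.0}], fingers=0)

```text
time: 2.87
tool_pos: [424.1, -228.6, 35.8]
tcp_rot: [3.141, 0.0, 0.322]
contact_force: [-0.2, 0.6, 1.3]
grip_width: 51.6
```

Width 51.6 mm: the cap is held. Lift.

Emit:
arm_command(targets=[{"x": 0.0, "y": 0.0, "z": 0.3, "roll": 0.0}, {"x": 0.0, "y": 0.0, "z": 1.0, "roll": 0.0}, {"x": 0.0, "y": 0.0, "z": 2.2, "roll": 0.0}, {"x": 0.0, "y": 0.0, "z": 3.6, "roll": 0.0}, {"x": 0.0, "y": 0.0, "z": 5.0, "roll": 0.0}, {"x": 0.0, "y": 0.0, "z": 6.4, "roll": 0.0}, {"x": 0.0, "y": 0.0, "z": 7.4, "roll": 0.0}, {"x": 0.0, "y": 0.0, "z": 8.0, "roll": 0.0}])

```text
time: 3.53
tool_pos: [424.5, -228.9, 117.4]
tcp_rot: [3.14, -0.001, 0.322]
contact_force: [0.3, 0.1, -0.9]
grip_width: 51.5
```

Emit:
arm_command(targets=[{"x": 0.0, "y": 1.0, "z": 0.0, "roll": 0.0}, {"x": 0.0, "y": 3.0, "z": 0.0, "roll": 0.0}, {"x": 0.0, "y": 5.5, "z": 0.0, "roll": 0.0}, {"x": 0.0, "y": 8.0, "z": 0.0, "roll": 0.0}, {"x": 0.0, "y": 10.5, "z": 0.0, "roll": 0.0}, {"x": 0.0, "y": 13.0, "z": 0.0, "roll": 0.0}, {"x": 0.0, "y": 15.5, "z": 0.0, "roll": 0.0}, {"x": 0.0, "y": 17.5, "z": 0.0, "roll": 0.0}])

```text
time: 4.2
tool_pos: [422.9, -51.2, 115.2]
tcp_rot: [-3.14, 0.001, 0.322]
contact_force: [0.5, 0.1, -0.6]
grip_width: 51.5
```

Emit:
arm_command(targets=[{"x": 0.0, "y": 1.0, "z": -1.0, "roll": 0.0}, {"x": 0.0, "y": 1.7, "z": -2.5, "roll": 0.0}, {"x": 0.0, "y": 2.0, "z": -4.2, "roll": 0.0}, {"x": 0.0, "y": 2.0, "z": -5.8, "roll": 0.0}, {"x": 0.0, "y": 2.0, "z": -7.0, "roll": 0.0}, {"x": 0.0, "y": 2.0, "z": -8.0, "roll": 0.0}, {"x": 0.0, "y": 2.0, "z": -8.6, "roll": 0.0}, {"x": 0.0, "y": 2.0, "z": -8.6, "roll": 0.0}])

```text
time: 4.87
tool_pos: [422.8, -32.9, 28.5]
tcp_rot: [-3.14, 0.003, 0.322]
contact_force: [-0.6, -0.3, 0.1]
grip_width: 51.7
```

```bash
python3 - <<'E'
from plant import bot
import cv2
im=bot.capture("side")["img"]; x,y=220,150
cv2.imwrite("pics/side2.png",cv2.resize(im[y:y+120,x:x+160],None,fx=5,fy=5,interpolation=cv2.INTER_CUBIC))
E
```

```text
(no output)
```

View pics/side2.png

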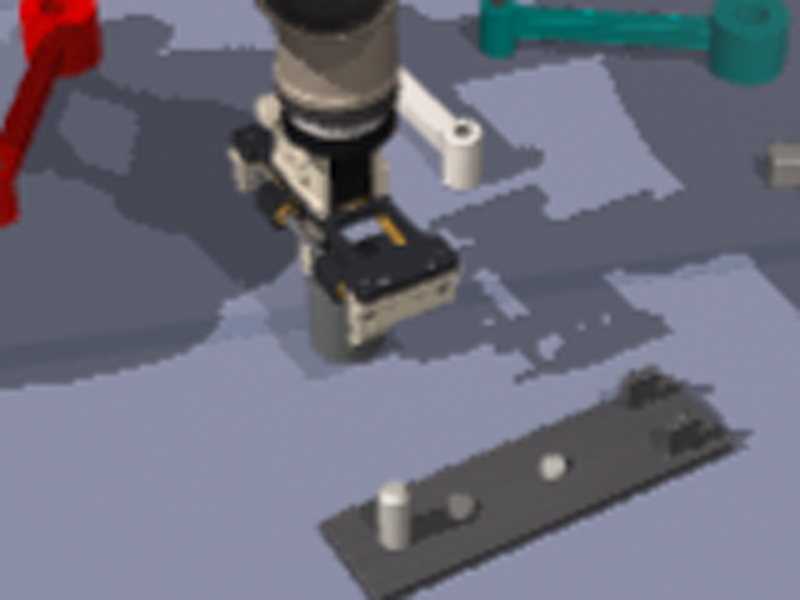

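Cap hangs just above the floor (bottom at ~(340,355)), pin now bare. Lower the last 6 mm.

Emit:
arm_command(targets=[{"x": 0.0, "y": 0.0, "z": -0.2, "roll": 0.0}, {"x": 0.0, "y": 0.0, "z": -0.4, "roll": 0.0}, {"x": 0.0, "y": 0.0, "z": -0.5, "roll": 0.0}, {"x": 0.0, "y": 0.0, "z": -0.6, "roll": 0.0}, {"x": 0.0, "y": 0.0, "z": -0.6, "roll": 0.0}])

```text
time: 5.33
tool_pos: [424.2, -33.6, 23.8]
tcp_rot: [3.141, -0.0, 0.322]
contact_force: [0.1, 0.3, -0.5]
grip_width: 51.6
```

Emit:
arm_command(targets=[{"x": 0.0, "y": 0.0, "z": 0.0, "roll": 0.0}, {"x": 0.0, "y": 0.0, "z": 0.0, "roll": 0.0}, {"x": 0.0, "y": 0.0, "z": 0.0, "roll": 0.0}, {"x": 0.0, "y": 0.0, "z": 0.0, "roll": 0.0}, {"x": 0.0, "y": 0.0, "z": 0.0, "roll": 0.0}, {"x": 0.0, "y": 0.0, "z": 0.0, "roll": 0.0}, {"x": 0.0, "y": 0.0, "z": 0.0, "roll": 0.0}], fingers=1)

```text
time: 5.92
tool_pos: [424.1, -33.6, 23.7]
tcp_rot: [3.142, 0.0, 0.322]
contact_force: [0.0, -0.3, 0.7]
grip_width: 90.6
```

Emit:
arm_command(targets=[{"x": 0.0, "y": 0.0, "z": 0.5, "roll": 0.0}, {"x": 0.0, "y": 0.0, "z": 2.0, "roll": 0.0}, {"x": 0.0, "y": 0.0, "z": 4.5, "roll": 0.0}, {"x": 0.0, "y": 0.0, "z": 7.5, "roll": 0.0}, {"x": 0.0, "y": 0.0, "z": 10.5, "roll": 0.0}, {"x": 0.0, "y": 0.0, "z": 13.0, "roll": 0.0}, {"x": 0.0, "y": 0.0, "z": 15.0, "roll": 0.0}, {"x": 0.0, "y": 0.0, "z": 16.0, "roll": 0.0}])

```text
time: 6.58
tool_pos: [425.0, -33.8, 186.8]
tcp_rot: [3.139, -0.004, 0.322]
contact_force: [0.6, -0.7, -0.6]
grip_width: 91.5
```

```bash
python3 - <<'E'
from plant import bot
import cv2
for n,x,y,w,h in(("side",270,190,110,80),("top",340,160,80,90)):
    im=bot.capture(n)["img"]; cv2.imwrite(f"pics/{n}3f.png",im);cv2.imwrite(f"pics/{n}3.png",cv2.resize(im[y:y+h,x:x+w],None,fx=(7 if n=="side" else 6),fy=(7 if n=="side" else 6),interpolation=cv2.INTER_CUBIC))
E
```

```text
(no output)
```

View pics/side3.png

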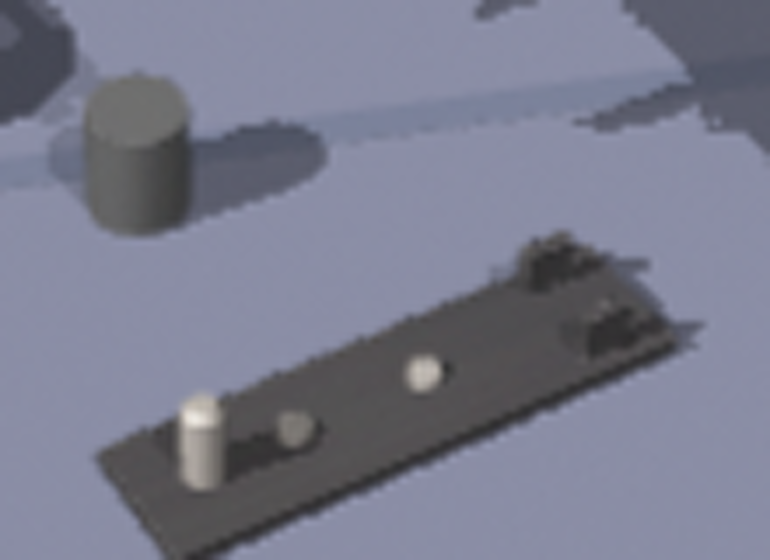

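View pics/top3.png

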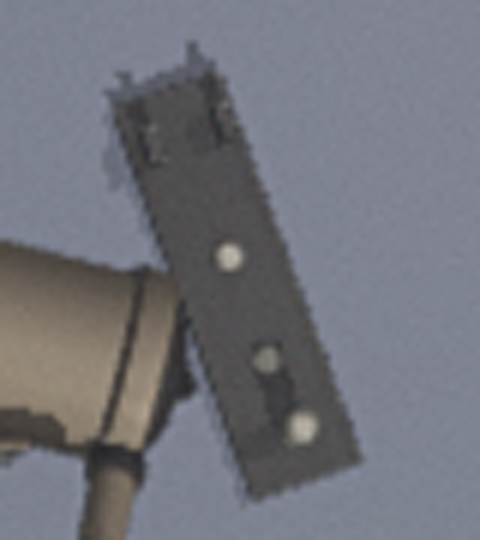

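View pics/side3f.png

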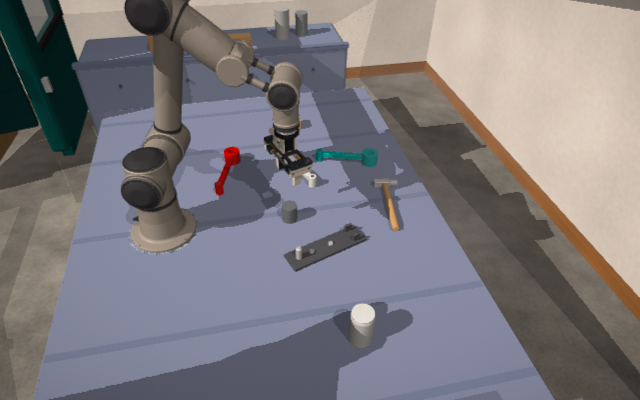

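```bash
python3 - <<'E'
from h import *
np.set_printoptions(precision=1,suppress=True)
T=lambda u,v:px(340,160,6,u,v); S=lambda u,v:px(270,190,7,u,v)
print("pin",tri(T(303,427),S(203,408)),onz("top",*T(303,427),57),onz("side",*S(203,408),57))
print("base",onz("side",*S(203,482),12))
for a,b in(((229,257),(425,372)),((266,358),(296,428))): print(tri(T(*a),S(*b)))
# edge fits by subpixel gradient in top full image
im=cv2.cvtColor(cv2.imread("pics/top3f.png"),cv2.COLOR_BGR2GRAY).astype(float); im0=cv2.cvtColor(cv2.imread("pics/top0.png"),cv2.COLOR_BGR2GRAY).astype(float)
import scipy.ndimage as nd
def edge(nm,g,A,B,z,f0=.1,f1=.9,lo=-4,hi=4):
    # A,B world approx ends; search along normal for strongest gradient
    A,B=np.array(A,float),np.array(B,float);d=(B-A)/np.linalg.norm(B-A);n=np.array([-d[1],d[0]]);P=[]
    for t in np.linspace(f0,f1,50):
        c=A+(B-A)*t; s=np.linspace(-14,14,57)
        uv=np.array([proj(nm,[*(c+n*q),z]) for q in s])
        v=nd.map_coordinates(g,[uv[:,1],uv[:,0]],order=1); gr=np.abs(np.gradient(nd.gaussian_filter1d(v,3)))
        k=gr.argmax(); P.append(c+n*s[k])
    P=np.array(P); 
    vx,vy,x0,y0=cv2.fitLine(P.astype(np.float32),cv2.DIST_HUBER,0,.01,.01).ravel()
    return np.degrees(np.arctan2(vy,vx)),np.array([x0,y0]),np.array([vx,vy])
gs=cv2.cvtColor(cv2.imread("pics/side3f.png"),cv2.COLOR_BGR2GRAY).astype(float)
pin=onz("top",*T(303,427),57)[:2]
for lab,nm,g,A,B,z in(("R top","top",im0,(402.6,-271.8),(654,-186),12),("L top","top",im0,(378.7,-199.7),(632.8,-117),12),("L side","side",gs,(378,-201),(634,-118),12)):
    a,p,v=edge(nm,g,A,B,z,.12,.8); n=np.array([-v[1],v[0]]); print(lab,a,p,"pin dist",n@(pin-p))
E
```

```text
pin (array([ 420.3, -227.3,   58. ]), np.float64(1.6221072515806225)) [ 419.6 -227.4   57. ] [ 421.3 -226.3   57. ]
base [ 420.1 -229.4   12. ]
(array([ 531.9, -189.4,   18.8]), np.float64(0.3303787863282127))
(array([ 466.6, -211.3,   18.3]), np.float64(0.05679144917949422))
R top 19.074505 [ 507.6 -237.8] pin dist 38.645695622775705
L top 18.340528 [ 509.  -154.9] pin dist -40.66624212446288
L side 18.95089 [ 525.4 -150.2] pin dist -38.6469095024361
```

Cap stands upright on the floor at about (290,211) in the side picture, well clear. Pin ≈ (420.2,-227.2), tip z 58 (57 expected); fixture yaw ≈ 18.8°, pin 38.6 mm from both plate edges (37.5 expected). On to the lever: balance (488.3,256.7), turn +1.613.

Emit:
arm_command(targets=[{"x": 0.2, "y": 1.0, "z": 0.0, "roll": 0.05}, {"x": 0.6, "y": 2.8, "z": 0.0, "roll": 0.15}, {"x": 1.1, "y": 4.8, "z": 0.0, "roll": 0.26}, {"x": 1.5, "y": 7.0, "z": 0.0, "roll": 0.37}, {"x": 2.0, "y": 9.2, "z": 0.0, "roll": 0.48}, {"x": 2.5, "y": 11.4, "z": 0.0, "roll": 0.59}, {"x": 3.0, "y": 13.6, "z": 0.0, "roll": 0.7}, {"x": 3.5, "y": 15.8, "z": 0.0, "roll": 0.81}])

```text
time: 7.35
tool_pos: [458.5, 125.5, 182.6]
tcp_rot: [-3.14, 0.001, 1.137]
contact_force: [-0.2, -0.3, -0.5]
grip_width: 91.7
```

Emit:
arm_command(targets=[{"x": 0.5, "y": 2.2, "z": 0.0, "roll": 0.11}, {"x": 1.0, "y": 4.6, "z": 0.0, "roll": 0.22}, {"x": 1.5, "y": 7.0, "z": 0.0, "roll": 0.33}, {"x": 2.0, "y": 9.2, "z": 0.0, "roll": 0.44}, {"x": 2.5, "y": 11.4, "z": 0.0, "roll": 0.55}, {"x": 2.8, "y": 12.8, "z": 0.0, "roll": 0.66}, {"x": 2.92, "y": 13.23, "z": 0.0, "roll": 0.75}, {"x": 2.92, "y": 13.23, "z": 0.0, "roll": 0.803}])

```text
time: 8.02
tool_pos: [487.7, 257.9, 182.1]
tcp_rot: [-3.139, -0.0, 1.941]
contact_force: [-0.2, 0.6, -0.3]
grip_width: 91.8
```

Emit:
arm_command(targets=[{"x": 0.0, "y": 0.0, "z": -1.0, "roll": 0.0}, {"x": 0.0, "y": 0.0, "z": -3.0, "roll": 0.0}, {"x": 0.0, "y": 0.0, "z": -5.0, "roll": 0.0}, {"x": 0.0, "y": 0.0, "z": -7.0, "roll": 0.0}, {"x": 0.0, "y": 0.0, "z": -9.0, "roll": 0.0}, {"x": 0.0, "y": 0.0, "z": -10.5, "roll": 0.0}, {"x": 0.0, "y": 0.0, "z": -11.5, "roll": 0.0}, {"x": 0.0, "y": 0.0, "z": -11.5, "roll": 0.0}])

```text
time: 8.68
tool_pos: [486.4, 255.8, 65.6]
tcp_rot: [-3.136, -0.0, 1.933]
contact_force: [-0.4, 0.5, -0.4]
grip_width: 91.5
```

```bash
python3 - <<'E'
from plant import bot
import cv2
for n,x,y,w,h in(("side",250,120,110,80),("top",215,150,110,90)):
    im=bot.capture(n)["img"]; cv2.imwrite(f"pics/{n}4.png",cv2.resize(im[y:y+h,x:x+w],None,fx=6,fy=6,interpolation=cv2.INTER_CUBIC))
E
```

```text
(no output)
```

View pics/side4.png

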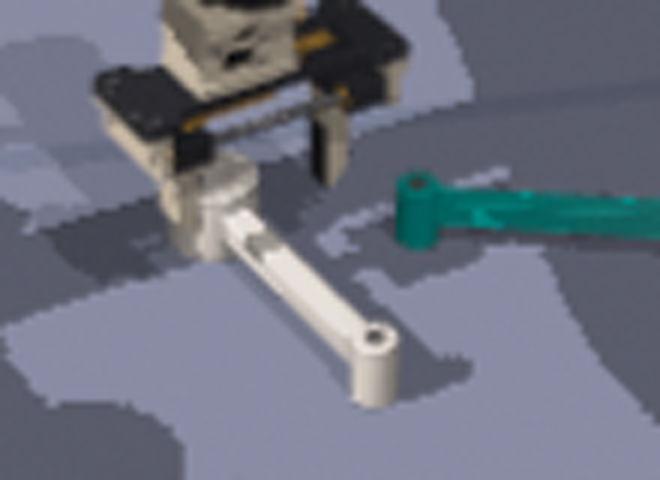

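View pics/top4.png

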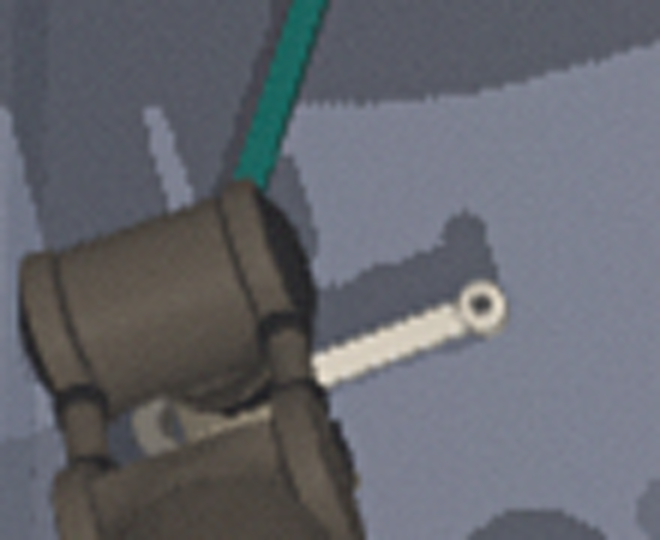

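The jaws straddle the bar, fingers at about (190,220) and (325,150) in the side crop, hub and eye clear of them. Descend and close.

Emit:
arm_command(targets=[{"x": 0.0, "y": 0.0, "z": -1.0, "roll": 0.0}, {"x": 0.0, "y": 0.0, "z": -2.5, "roll": 0.0}, {"x": 0.0, "y": 0.0, "z": -4.0, "roll": 0.0}, {"x": 0.0, "y": 0.0, "z": -5.0, "roll": 0.0}, {"x": 0.0, "y": 0.0, "z": -5.6, "roll": 0.0}, {"x": 0.0, "y": 0.0, "z": -5.95, "roll": 0.0}, {"x": 0.0, "y": 0.0, "z": -5.95, "roll": 0.0}, {"x": 0.0, "y": 0.0, "z": -5.95, "roll": 0.0}])

```text
time: 9.45
tool_pos: [488.6, 256.9, 9.6]
tcp_rot: [3.141, 0.0, 1.935]
contact_force: [0.3, 0.3, 0.7]
grip_width: 92.1
```

Emit:
arm_command(targets=[{"x": 0.0, "y": 0.0, "z": 0.0, "roll": 0.0}, {"x": 0.0, "y": 0.0, "z": 0.0, "roll": 0.0}, {"x": 0.0, "y": 0.0, "z": 0.0, "roll": 0.0}, {"x": 0.0, "y": 0.0, "z": 0.0, "roll": 0.0}, {"x": 0.0, "y": 0.0, "z": 0.0, "roll": 0.0}, {"x": 0.0, "y": 0.0, "z": 0.0, "roll": 0.0}, {"x": 0.0, "y": 0.0, "z": 0.0, "roll": 0.0}, {"x": 0.0, "y": 0.0, "z": 0.0, "roll": 0.0}], fingers=0)

```text
time: 10.12
tool_pos: [488.3, 256.7, 9.2]
tcp_rot: [3.141, 0.0, 1.935]
contact_force: [1.1, 1.1, -0.5]
grip_width: 43.2
```

Emit:
arm_command(targets=[{"x": 0.0, "y": 0.0, "z": 0.0, "roll": 0.0}, {"x": 0.0, "y": 0.0, "z": 0.0, "roll": 0.0}, {"x": 0.0, "y": 0.0, "z": 0.0, "roll": 0.0}, {"x": 0.0, "y": 0.0, "z": 0.0, "roll": 0.0}])

```text
time: 10.45
tool_pos: [488.5, 256.8, 9.3]
tcp_rot: [3.141, 0.0, 1.935]
contact_force: [1.5, 1.3, -0.7]
grip_width: 20.0
```

Width 20.0: bar gripped. Settle, then lift gently a little and look.

Emit:
arm_command(targets=[{"x": 0.0, "y": 0.0, "z": 0.0, "roll": 0.0}, {"x": 0.0, "y": 0.0, "z": 0.0, "roll": 0.0}, {"x": 0.0, "y": 0.0, "z": 0.1, "roll": 0.0}, {"x": 0.0, "y": 0.0, "z": 0.4, "roll": 0.0}, {"x": 0.0, "y": 0.0, "z": 0.9, "roll": 0.0}, {"x": 0.0, "y": 0.0, "z": 1.5, "roll": 0.0}, {"x": 0.0, "y": 0.0, "z": 1.9, "roll": 0.0}, {"x": 0.0, "y": 0.0, "z": 2.0, "roll": 0.0}])

```text
time: 11.12
tool_pos: [488.7, 256.9, 30.3]
tcp_rot: [3.14, 0.0, 1.935]
contact_force: [-0.9, -0.1, -5.2]
grip_width: 19.8
```

Emit:
arm_command(targets=[{"x": 0.0, "y": 0.0, "z": 0.2, "roll": 0.0}, {"x": 0.0, "y": 0.0, "z": 0.8, "roll": 0.0}, {"x": 0.0, "y": 0.0, "z": 2.0, "roll": 0.0}, {"x": 0.0, "y": 0.0, "z": 4.0, "roll": 0.0}, {"x": 0.0, "y": 0.0, "z": 6.5, "roll": 0.0}, {"x": 0.0, "y": 0.0, "z": 8.5, "roll": 0.0}, {"x": 0.0, "y": 0.0, "z": 10.0, "roll": 0.0}, {"x": 0.0, "y": 0.0, "z": 10.7, "roll": 0.0}])

```text
time: 11.78
tool_pos: [489.1, 257.1, 138.8]
tcp_rot: [3.138, 0.0, 1.935]
contact_force: [1.0, 0.1, -5.8]
grip_width: 19.7
```

```bash
python3 - <<'E'
from plant import bot
import cv2
o=bot.get_obs(); print(o["contact_force"],o["moment"],o["tool_pos"],o["grip_width"])
for n,x,y,w,h in(("side",240,90,130,100),("top",205,150,110,90)):
    im=bot.capture(n)["img"]; cv2.imwrite(f"pics/{n}5.png",cv2.resize(im[y:y+h,x:x+w],None,fx=6,fy=6,interpolation=cv2.INTER_CUBIC))
E
```

```text
[ 0.98062099  0.05998346 -5.78267021] [-0.01652232 -0.2051219   0.0188893 ] [489.14461416 257.07492815 138.84007246] 19.72794704858267
```

View pics/side5.png

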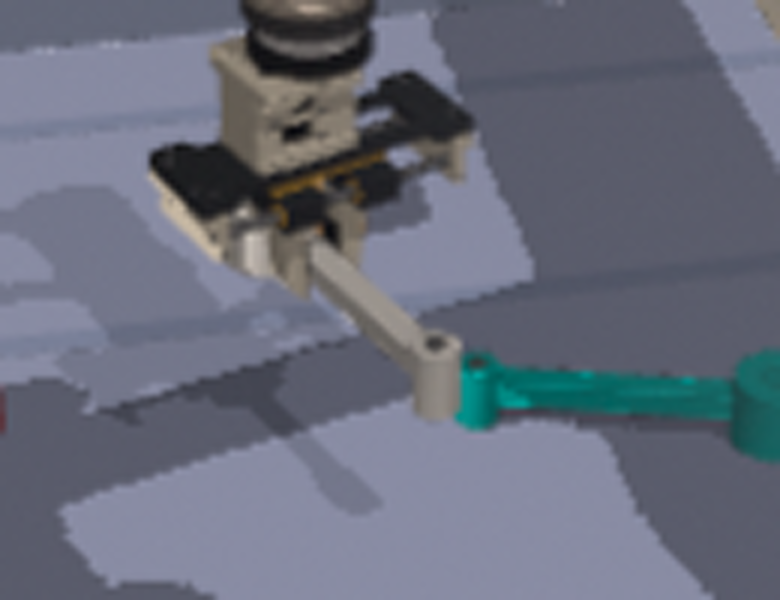

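Lever is up, held level-looking (eye at (437,345) in the crop), about 5.8 N. Carry over in three smooth calls.

Emit:
arm_command(targets=[{"x": 0.0, "y": -0.3, "z": 0.0, "roll": 0.01}, {"x": 0.0, "y": -1.0, "z": 0.0, "roll": 0.03}, {"x": 0.0, "y": -2.2, "z": 0.0, "roll": 0.07}, {"x": -0.1, "y": -3.8, "z": 0.0, "roll": 0.12}, {"x": -0.1, "y": -5.8, "z": 0.0, "roll": 0.19}, {"x": -0.2, "y": -8.2, "z": 0.0, "roll": 0.27}, {"x": -0.2, "y": -10.7, "z": 0.0, "roll": 0.35}, {"x": -0.3, "y": -13.2, "z": 0.0, "roll": 0.43}])

```text
time: 12.55
tool_pos: [484.2, 123.5, 134.7]
tcp_rot: [-3.139, -0.002, 2.37]
contact_force: [1.4, -0.4, -5.9]
grip_width: 20.1
```

Emit:
arm_command(targets=[{"x": 0.0, "y": -2.5, "z": 0.0, "roll": 0.08}, {"x": -0.1, "y": -5.0, "z": 0.0, "roll": 0.16}, {"x": -0.1, "y": -7.5, "z": 0.0, "roll": 0.24}, {"x": -0.2, "y": -10.0, "z": 0.0, "roll": 0.32}, {"x": -0.2, "y": -12.5, "z": 0.0, "roll": 0.4}, {"x": -0.3, "y": -15.0, "z": 0.0, "roll": 0.48}, {"x": -0.3, "y": -17.5, "z": 0.0, "roll": 0.56}, {"x": -0.4, "y": -20.0, "z": 0.0, "roll": 0.64}])

```text
time: 13.22
tool_pos: [480.2, -76.4, 134.9]
tcp_rot: [3.141, -0.003, 3.009]
contact_force: [0.9, 0.4, -5.8]
grip_width: 19.8
```

Emit:
arm_command(targets=[{"x": 0.0, "y": -2.5, "z": 0.0, "roll": 0.08}, {"x": -0.1, "y": -5.0, "z": 0.0, "roll": 0.16}, {"x": -0.1, "y": -7.3, "z": 0.0, "roll": 0.24}, {"x": -0.2, "y": -9.3, "z": 0.0, "roll": 0.32}, {"x": -0.2, "y": -11.0, "z": 0.0, "roll": 0.38}, {"x": -0.2, "y": -12.2, "z": 0.0, "roll": 0.43}, {"x": -0.24, "y": -12.9, "z": 0.0, "roll": 0.455}, {"x": -0.24, "y": -13.2, "z": 0.0, "roll": 0.465}])

```text
time: 13.88
tool_pos: [477.8, -208.2, 134.7]
tcp_rot: [3.139, -0.002, -2.813]
contact_force: [0.0, 0.5, -5.3]
grip_width: 20.2
```

Emit:
arm_command(targets=[{"x": 0.0, "y": 0.0, "z": -0.2, "roll": 0.0}, {"x": 0.0, "y": 0.0, "z": -0.6, "roll": 0.0}, {"x": 0.0, "y": 0.0, "z": -0.9, "roll": 0.0}, {"x": 0.0, "y": 0.0, "z": -1.0, "roll": 0.0}, {"x": 0.0, "y": 0.0, "z": -1.0, "roll": 0.0}, {"x": 0.0, "y": 0.0, "z": -1.0, "roll": 0.0}, {"x": 0.0, "y": 0.0, "z": -1.0, "roll": 0.0}, {"x": 0.0, "y": 0.0, "z": -1.0, "roll": 0.0}])

```text
time: 14.55
tool_pos: [479.0, -207.2, 126.4]
tcp_rot: [-3.141, 0.0, -2.813]
contact_force: [0.5, -0.2, -6.1]
grip_width: 19.6
```

```bash
python3 - <<'E'
from plant import bot
import cv2
o=bot.get_obs(); print(o["contact_force"],o["moment"],o["tool_pos"],o["tcp_rot"],o["grip_width"],o["joint_positions"])
for n,x,y,w,h in(("side",260,170,130,100),("top",340,150,90,95)):
    im=bot.capture(n)["img"]; cv2.imwrite(f"pics/{n}6f.png",im); cv2.imwrite(f"pics/{n}6.png",cv2.resize(im[y:y+h,x:x+w],None,fx=6,fy=6,interpolation=cv2.INTER_CUBIC))
E
```

```text
[ 0.53366484 -0.22201559 -6.09091825] [ 0.13533973 -0.13528171 -0.01635973] [ 479.00152639 -207.18169731  126.43552766] [-3.14139268e+00  2.74578061e-04 -2.81320052e+00] 19.62867307032392 [-5.55202093e-01  4.39840210e-01  1.67545140e+00  9.98557779e-05
  1.02597228e+00 -2.45444227e+00]
```

View pics/side6.png

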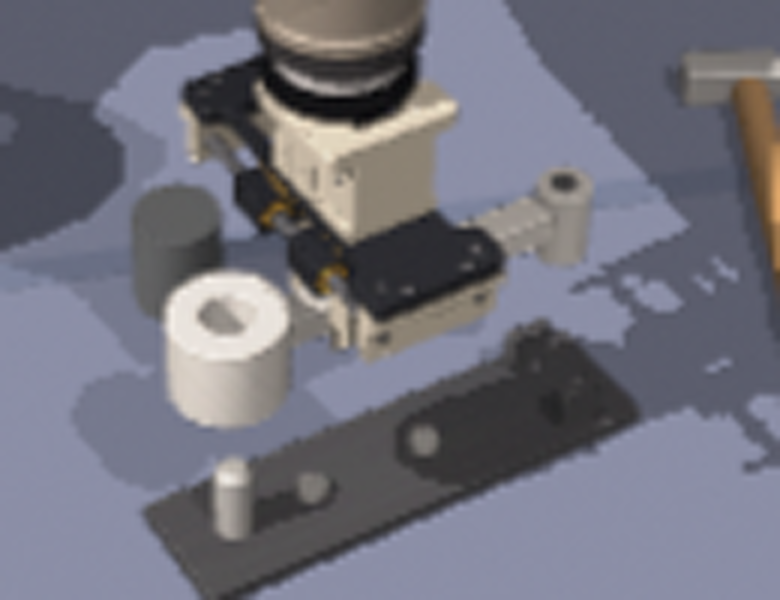

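View pics/top6.png

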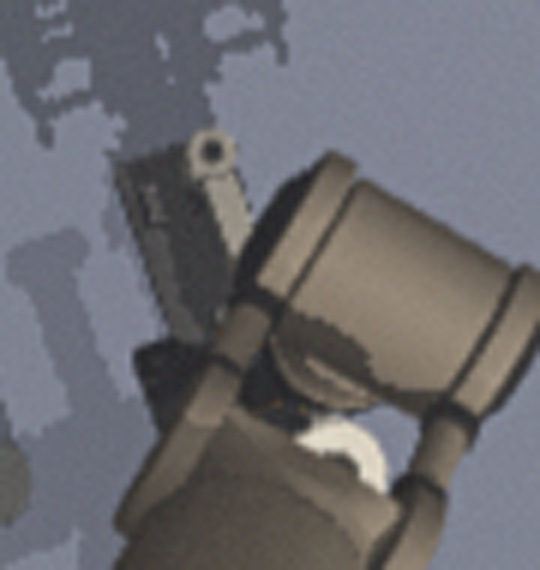

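```bash
python3 - <<'E'
from h import *
np.set_printoptions(precision=1,suppress=True)
T=lambda u,v:px(340,150,6,u,v); S=lambda u,v:px(260,170,6,u,v)
print("eye top",tri(T(212,152),S(565,184)))
for z in(165,167,169): print(z,"hub side",onz("side",*S(228,316),z),"eye side",onz("side",*S(565,184),z-4),"eye top",onz("top",*T(212,152),z-4))
# predicted overlay
im=[cv2.imread("pics/side6f.png"),cv2.imread("pics/top6f.png")]
pin=np.array([420.2,-227.2]);a=np.radians(18.8);d=np.array([np.cos(a),np.sin(a)]);n=np.array([-d[1],d[0]])
def circ(c,r,z): return [[c[0]+r*np.cos(t),c[1]+r*np.sin(t),z] for t in np.linspace(0,2*np.pi,60)]
U=117
for k,nm,b in((0,"side",(260,170,130,100)),(1,"top",(340,150,90,95))):
    x,y,w,h=b; I=cv2.resize(im[k][y:y+h,x:x+w],None,fx=6,fy=6,interpolation=cv2.INTER_CUBIC)
    for P,col in((circ(pin,31,U+50),(0,0,255)),(circ(pin,31,U),(0,0,255)),(circ(pin,14,U+50),(0,0,255)),(circ(pin+200*d,15,U+46),(0,0,255)),(circ(pin+200*d,15,U),(0,0,255)),(circ(pin,10,57),(0,255,0)),(circ(pin,10,12),(0,255,0)),
      *[([[*(pin+d*u+n*v),38] for u,v in((187,s),(213,s),(213,s+np.sign(s)*9),(187,s+np.sign(s)*9),(187,s))],(0,255,255)) for s in(-20,20)]):
        q=np.array([[(u-x+.5)*6-.5,(v-y+.5)*6-.5] for u,v in(proj(nm,p) for p in P)])
        cv2.polylines(I,[np.round(q).astype(int)],False,col,1)
    cv2.imwrite(f"pics/ov6{nm}.png",I)
E
```

```text
eye top (array([ 608.6, -162.6,  165.4]), np.float64(0.3561270671297624))
165 hub side [ 420.1 -224.5  165. ] eye side [ 610.4 -157.8  161. ] eye top [ 609.4 -163.1  161. ]
167 hub side [ 419.8 -226.5  167. ] eye side [ 609.7 -160.   163. ] eye top [ 608.9 -162.9  163. ]
169 hub side [ 419.4 -228.6  169. ] eye side [ 608.9 -162.2  165. ] eye top [ 608.5 -162.6  165. ]
```

View pics/ov6side.png

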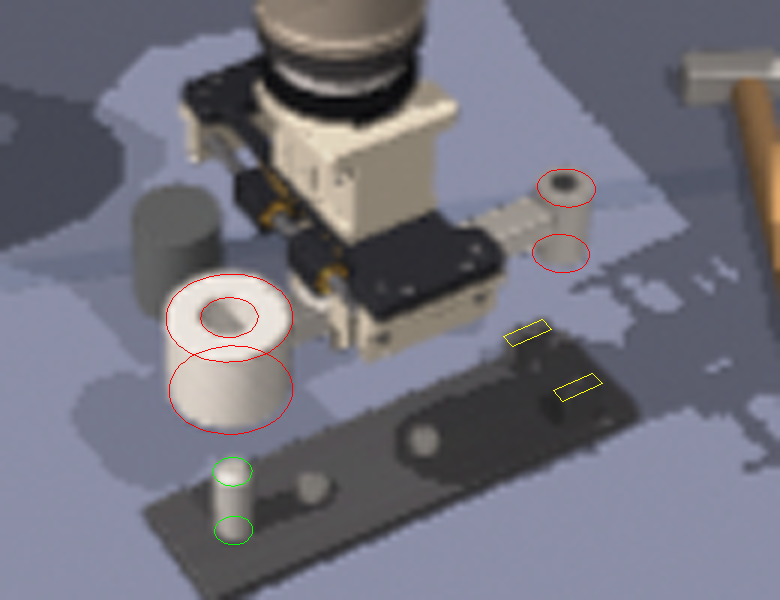

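View pics/ov6top.png

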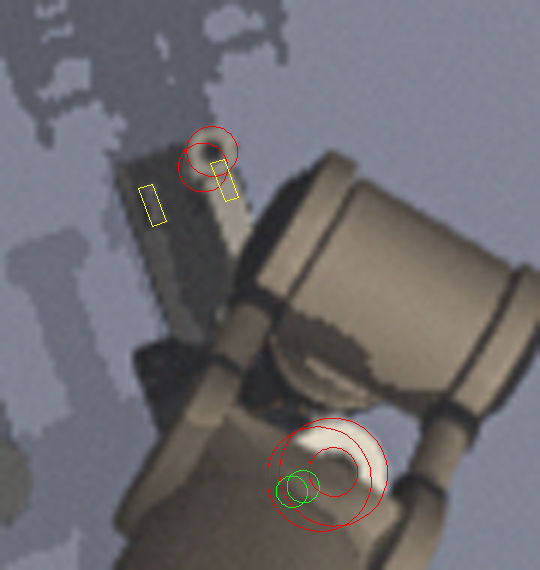

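The predicted hub, bore and eye (red) coincide with the held lever in both views. The pin (green) and the ears (yellow) also lie where the fixture shows them. Hub and eye measure within about 1 mm, so I nudge +0.5 mm in x and lower the last 10 mm to a 5 cm gap.

Emit:
arm_command(targets=[{"x": 0.01, "y": 0.0, "z": -0.2, "roll": 0.0}, {"x": 0.03, "y": 0.0, "z": -0.5, "roll": 0.0}, {"x": 0.05, "y": 0.0, "z": -0.8, "roll": 0.0}, {"x": 0.05, "y": 0.0, "z": -1.0, "roll": 0.0}, {"x": 0.05, "y": 0.0, "z": -1.0, "roll": 0.0}, {"x": 0.05, "y": 0.0, "z": -1.0, "roll": 0.0}, {"x": 0.05, "y": 0.0, "z": -1.0, "roll": 0.0}, {"x": 0.05, "y": 0.0, "z": -1.0, "roll": 0.0}])

```text
time: 15.32
tool_pos: [479.5, -207.3, 116.3]
tcp_rot: [-3.141, 0.0, -2.813]
contact_force: [0.9, -1.0, -6.2]
grip_width: 20.3
```

Emit:
arm_command(targets=[{"x": 0.0, "y": 0.0, "z": 0.0, "roll": 0.0}, {"x": 0.0, "y": 0.0, "z": 0.0, "roll": 0.0}, {"x": 0.0, "y": 0.0, "z": 0.0, "roll": 0.0}, {"x": 0.0, "y": 0.0, "z": 0.0, "roll": 0.0}, {"x": 0.0, "y": 0.0, "z": 0.0, "roll": 0.0}, {"x": 0.0, "y": 0.0, "z": 0.0, "roll": 0.0}, {"x": 0.0, "y": 0.0, "z": 0.0, "roll": 0.0}, {"x": 0.0, "y": 0.0, "z": 0.0, "roll": 0.0}])

```text
time: 15.98
tool_pos: [479.4, -207.3, 116.3]
tcp_rot: [3.142, 0.0, -2.813]
contact_force: [-0.5, -0.6, -5.8]
grip_width: 20.0
```

```bash
python3 - <<'E'
from h import *
from plant import bot
np.set_printoptions(precision=3,suppress=True)
o=bot.get_obs(); print(o["contact_force"],o["moment"],o["tool_pos"],o["tcp_rot"],o["grip_width"],abs(o["dq"]).max())
pin=np.array([420.2,-227.2]);a=np.radians(18.8);d=np.array([np.cos(a),np.sin(a)])
def circ(c,r,z): return [[c[0]+r*np.cos(t),c[1]+r*np.sin(t),z] for t in np.linspace(0,2*np.pi,60)]
U=107; im=bot.capture("side")["img"]; cv2.imwrite("pics/side7f.png",im)
x,y,w,h=270,190,100,75
def ov(im,n,L,x,y,w,h):
    I=cv2.resize(im[y:y+h,x:x+w],None,fx=8,fy=8,interpolation=cv2.INTER_CUBIC)
    for P in L:
        q=np.array([[(u-x+.5)*8-.5,(v-y+.5)*8-.5] for u,v in(proj("side",p) for p in P)]); cv2.polylines(I,[np.round(q).astype(int)],False,(0,0,255),1)
    cv2.imwrite(n,I)
ov(im,"pics/ov7.png",(circ(pin,31,U+50),circ(pin,31,U),circ(pin,14,U+50),circ(pin+200*d,15,U+46),circ(pin+200*d,15,U),circ(pin,10,57)),270,180,100,75)
hb=np.array([466.2,314.9]);ey=np.array([537.7,127.4])
ov(cv2.imread("pics/side0.png"),"pics/ov0.png",(circ(hb,31,50),circ(hb,31,0),circ(hb,14,50),circ(ey,15,46),circ(ey,15,0)),255,135,80,60)
E
```

```text
[-0.506 -0.583 -5.835] [ 0.097 -0.144  0.025] [ 479.378 -207.269  116.252] [ 3.142  0.    -2.813] 20.041936165037573 0.001683128626755534
```

View pics/ov7.png

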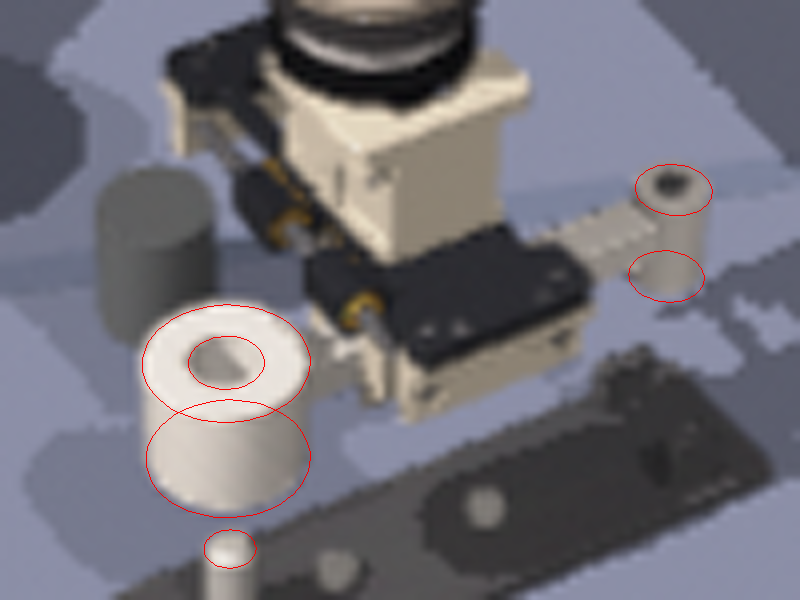

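View pics/ov0.png

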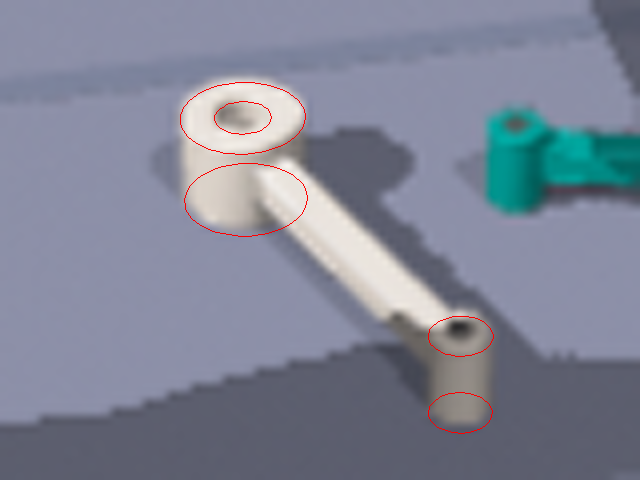

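The overlay matches at hub and eye. The small upward offset also shows for the lever lying on the floor, so it is camera bias and not tilt. The arm is still and the cap stands upright. Handing in.

```bash
python3 -c "
from plant import bot
print(bot.close_job()); o=bot.get_obs(); print(o['time'],o['tool_pos'],o['grip_width'])"
```

```text
the job is handed in; nothing more can be done
None
the job is handed in; nothing more can be done
```

The job is handed in at about 16 s of the 58 s. The lever is held still over the fixture and the cap stands clear. `close_job()` gives no verdict, so this rests on my own checks.

- **Cap:** I lifted it straight off the pin and stood it mouth down on the load floor at about (424, -34) mm. The side picture shows it upright and well away from the fixture.
- **Lever:** I gripped the aluminium lever at its balance point (jaw width 20.0 mm, about 5.8 N of weight) and carried it over the fixture.
- **Position:** In the last measurements the hub was within about 1 mm of the pin axis and the eye within about 1 mm of the fork's middle. I then moved 0.5 mm in x and lowered 10 mm.
- **Height:** The tool height puts the lever's underside at about 107 mm, 5 cm above the pin tip. The arm was still, with no contact force beyond the lever's weight.
- **Disagreement:** The side camera showed the lever about 1 px (2–4 mm) higher than predicted, and more at the hub's lower edge. The same offset showed with the lever lying on the floor, so I took it as calibration error, not tilt.
- **Limits of the checks:** The arm partly hid the hub in the top view, so hub centring over the pin rests mostly on the side view. I estimate the fixture's direction to about ±0.4°, or roughly 1.5 mm at the fork.
- **Bystanders:** No move went near the hammer, wood block or tin. I did not measure them again at the end.

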